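Zero the peak pointer, then press the accumulator into the sprung test cradle

TASK

Get the leak-test rig ready: first turn the gauge's peak-pointer knob back (anticlockwise seen from above) to its zero stop and leave it there. Then take the larger of the two round accumulators from its parking ring, seat it upright with its ball in the sprung ring cradle, and press it down until the ring is at the bottom of its travel. Finish while still holding it pressed down (do not let go or ease off), with the other things on the bench left where they were.

Things in the scene. Friction and masses are not known exactly. Their poses are not given: they have to be found in the camera images.
- accumulator: The larger accumulator (loose, 0.3 to 0.5 kg): steel ball 64 mm in diameter with an upright round dark neck 26 mm in diameter; 106 mm tall, flat top. Starts upright, its ball in one of two like black rubber parking rings (68 mm across, 14 mm high; which one varies). Origin: lowest point of the ball, about 9 mm above the bench; z up the neck. Smooth neck from 66 mm (a 33 mm collar below) to 106 mm.
- accumulator_neck (a point): Point on the neck's axis, 92 mm above the large accumulator's origin and 14 mm below the neck's flat top: a good place to grip.
- small_accumulator: The smaller accumulator (loose), same shape: ball 44 mm in diameter, neck 20 mm, 80 mm tall; it stands in the other parking ring. Too small for the cradle. Leave it alone. Origin: lowest point of the ball.
- cradle: Sprung ring cradle, fixed to the bench: round grey base 112 mm in diameter and 22 mm high that carries an aluminium ring on three springs; three thin guide posts at 46 mm from the axis stand up to 61 mm above the bench. Origin: centre of the underside, on the bench.
- ring_top (a point): Centre of the cradle ring's top face (moves down with the ring). The ring is horizontal, 76 mm outside, hole 50 mm, 10 mm thick; its top is 54 mm above the bench when not pressed. With the large accumulator seated, the accumulator's origin is about 12 mm below this point.
- ring (a joint): How far the cradle ring is pressed down, m: 0 at the top, 0.014 at the bottom stop. Sprung: it starts to give at about 6 N (the accumulator's own weight barely moves it) and needs about 14 N in all, weight of the accumulator included, at the bottom; it comes up again when released.
- gauge: Round gauge fixed to the bench, 90 mm in diameter, lying on its back: its white dial with black ticks faces up 39 mm above the bench. Origin: centre of the underside. Its +x axis points to the zero mark, where a small steel stop pin stands; the scale runs clockwise from there (seen from above).
- peak (a joint): Angle of the peak-pointer knob, rad: 0 at the zero stop, growing clockwise seen from above; it starts between 0.6 and 1.35. Stiff enough (0.03 N m) to stay where it is left.
- peak_grip (a point): On the knob's vertical axis, 66 mm above the bench, where to grip it. The black knob has a disc 40 mm in diameter whose top is 46 mm above the bench and on it an upright bar 36 mm long, 13 mm thick, from 46 to 78 mm above the bench. Its x axis runs along the bar towards the pointer.
- peak_point (a point): Tip of the thin peak pointer at the foot of the knob, 36 mm from the axis along the bar; a white line on the bar's top marks the same end.
- carburettor: Loose aluminium carburettor body, about 65 x 85 mm, 78 mm high, origin at its underside. Bystander.
- screwdriver: Loose screwdriver, 170 mm long, lying on the bench. Bystander.
- oil_bottle: Loose white bottle, 44 mm in diameter, 100 mm tall, origin at its underside. Bystander.
- gasket_flange: Loose steel ring 60 mm across, 12 mm high, lying on the bench. Bystander.
There are look-alikes about, which are no part of the job. Leave any blue or orange look-alike of the cradle alone.

How it is judged:
On the way, in this order (a step that is already met when the one before it is completed fails the run):
1. the peak pointer is back at its zero stop, with the cradle ring still up (value of joint peak below 0.07 rad and value of joint ring below 0.004 m), for 0.3 s.
2. the large accumulator sits upright in the cradle ring and is pressed down to the bottom of the travel (value of joint ring above 0.011 m and contact force between accumulator and ring above 8 N and horizontal distance between accumulator and ring_top below 0.008 m and angle between accumulator's own z axis and vertical below 0.15 rad), for 0.5 s.
At the end, for the whole second after the job is handed in: Fingers still on the large accumulator (over 2 N): ring down over 11 of its 14 mm, over 8 N between accumulator and ring, its origin within 8 mm of the ring's axis, neck within 0.15 rad of vertical, speed below 0.02 m/s; peak pointer within 0.07 rad of its zero stop (all of step 2 and value of joint peak below 0.07 rad and contact force between accumulator and the fingers above 2 N and linear speed of accumulator below 0.02 m/s); the arm keeps its last pose, push and grip.
It fails at once if a bystander was shifted by more than 30 mm (distance of any of carburettor, screwdriver, oil_bottle, gasket_flange, small_accumulator from where it was at the start of the episode above 0.03 m).
It also fails if it takes over 54 s, if anything falls off the work surface, if the arm or the gripper's body presses on something with over 40 N, if the wrist force passes 120 N, or if a joint passes its speed limit or range.

ROBOT

A 7-joint arm with a two-finger parallel gripper is mounted at the origin on the work surface. World frame = base frame: x ahead of the robot, y to its left, z up, the work surface at z = 0. Lengths are in m, angles in rad, forces in N, time in s.
With the tool pointing down it reaches from about 0.4 to 0.85 m from the base axis. Payload 4.5 kg.
Tool frame: the origin (TCP) lies midway between the tips of the shut fingers; the grasp point (between the pads) lies 19 mm behind it; z points along the fingers, y is the line along which they close (so a half turn about z gives the same grasp; the last joint's range is limited). The gripper opens to 85 mm and grips with 20 to 120 N. Pads are 22 mm wide; open, the fingers measure 114 mm over their backs; the gripper's body (76 mm by 85 mm) begins 54 mm behind the grasp point. The pads swing forward as they close: fully open they stand 13 mm farther back than shut.
Start: joints at [-1.138, 0.689, -0.195, 1.565, 0.157, 0.902, -0.215], TCP at [0.243, 0.576, 0.231] pointing down, gripper open.
Joint ranges: [-3.01, 3.01], [-0.46, 2.08], [-1.47, 1.51], [0.13, 2.56], [-1, 4.14], [0.04, 2.09], [-2.66, 2.66]. Speed limits (rad/s): [2.57, 2.57, 3.14, 3.14, 3.14, 3.14, 3.14].

INTERFACE

Orientations are given as a rotation vector (axis times angle).
In Python, from station import robot gives the robot as it stands.
- The arm moves only by the tool move_arm, never from a script. Its argument "motion" is a list of rows, each a list of 7 numbers: the shift along the world's x, y, z in mm, then the turn, a rotation vector about the world's x, y, z in degrees, then the closure, from 0 (fully open) to 1 (shut). In form: [[x, y, z, ax, ay, az, grip], ...]. A call has 1 to 5 rows; each row is the pose to reach, as a shift and turn from the pose commanded when the call began; what a row does not reach only later rows make up. A row lasts 1/12 s, in which the tool goes at most 41.7 mm and 7.16 degrees, less where a joint would pass 70% of its speed; a pose out of reach is approached as far as the arm can. A call with a gripper value outside its range is refused whole. The fingers move at their own pace and stop on an object; "squeeze" is the grip in N (left out, the last holds). Time passes only in rows, so rows that repeat a pose let the fingers close. It gives the time, the measured TCP pose, the force, the opening and the grip force at its end, in the units of the state.
- robot.state(): the state, without advancing time (a new reading comes with each control period).
- robot.get_image(name): name is "scene" or "top"; returns a dict with "pixels" (480x640x3 uint8, red, green, blue), "fx", "fy", "cx", "cy" (pixels), "pose" (4x4, takes a point from camera to world coordinates). Camera axes: x right, y down, z forward; pixel columns grow to the right and rows downward; lengths in m; the calibration is good to about 2 mm. A picture is of the moment at which its call begins. There is no depth.
- robot.close_job(): hands the job in; it is judged then, once.
The state is a dict: "time": time; "joint_positions": joint angles; "dq": joint speeds; "joint_efforts": joint torques, N m; "eef_pos": TCP position; "ee_rot": TCP orientation; "ft_force": force on the tool from outside, world axes, zero at the start; "wrist_torque": the same for the moment, N m; "opening": finger opening in m; "finger_force": force on a finger pad.
Only numpy, scipy, OpenCV 4.12 (cv2) and the standard library are available. Lean on these libraries where they do the work, as an engineer would, in place of code of your own. Each camera call takes 0.05 s, during which the arm holds its last target. There are 200 camera calls.

## Working session

There is one attempt and no reset: what is moved stays moved. The work goes in short steps, Python scripts to look and compute and a tool call to move; the robot and the scene stay as the last step left them, time stands still between calls to the robot, and variables do not carry over. Pictures are saved under pics/ and viewed, at most 10 in all, crops included, and the job is handed in when it is done.

Besides the shell and the picture viewer there is one more tool, called after "Emit:" as name(argument=value, ...), one argument or row to a line, values as JSON. move_arm: Moves the arm, as the interface text tells. Its arguments: {"type":"object","properties":{"motion":{"type":"array","items":{"type":"array","items":{"type":"number"}}},"squeeze":{"type":"number"}},"required":["motion"]}

```bash
mkdir -p pics; cat > h.py <<'E'
import numpy as np, cv2
from station import robot
def snap(n,f):
    im=robot.get_image(n); cv2.imwrite('pics/'+f,im['pixels'][:,:,::-1]); np.savez('pics/'+n+'.npz',**im); return im
def pt(n,u,v,z):
    im=np.load('pics/'+n+'.npz'); P=im['pose']
    d=P[:3,:3]@np.array([(u-im['cx'])/im['fx'],(v-im['cy'])/im['fy'],1]); o=P[:3,3]
    return o+d*(z-o[2])/d[2]
def proj(n,p):
    im=np.load('pics/'+n+'.npz'); P=im['pose']; c=P[:3,:3].T@(np.array(p)-P[:3,3])
    return im['fx']*c[0]/c[2]+im['cx'], im['fy']*c[1]/c[2]+im['cy']
E
python3 - <<'E'
from h import *
for n in('top','scene'):
    i=snap(n,n+'0.png'); print(i['pose'].round(3),i['fx'],i['cx'],i['cy'])
print(robot.state())
E
```

```text
[[ 0.004 -0.994  0.105  0.349]
 [-1.    -0.005 -0.012 -0.04 ]
 [ 0.013 -0.105 -0.994  1.538]
 [ 0.     0.     0.     1.   ]] 537.130884740047 319.16411380288207 248.5284500072551
[[ 0.63   0.519 -0.578  1.105]
 [ 0.777 -0.427  0.462 -0.553]
 [-0.007 -0.74  -0.672  0.81 ]
 [ 0.     0.     0.     1.   ]] 498.75855047195944 320.56797105125366 237.89581002462958
{'time': 0.1, 'joint_positions': array([-1.1382083 ,  0.68988578, -0.19453247,  1.56626683,  0.15727659,
        0.90252271, -0.21513494]), 'dq': array([ 9.38853714e-05, -2.66484962e-03, -7.65546737e-04, -2.37885038e-03,
        2.01510697e-03,  2.32068664e-03, -1.02288301e-03]), 'joint_efforts': array([-3.39717204e-03, -5.40599298e+01, -1.27150074e+00, -1.58988208e+01,
        9.40356025e-03,  4.34467132e-03, -1.22140165e-05]), 'eef_pos': array([0.24248579, 0.57538767, 0.23056637]), 'ee_rot': array([-6.22164659e-01, -3.07913045e+00,  2.63440351e-03]), 'ft_force': array([0.13691551, 0.25990022, 0.35214232]), 'wrist_torque': array([-0.01797498,  0.01701071, -0.0069693 ]), 'finger_force': 0.0, 'opening': 0.08539264878772539}
```

View pics/top0.png

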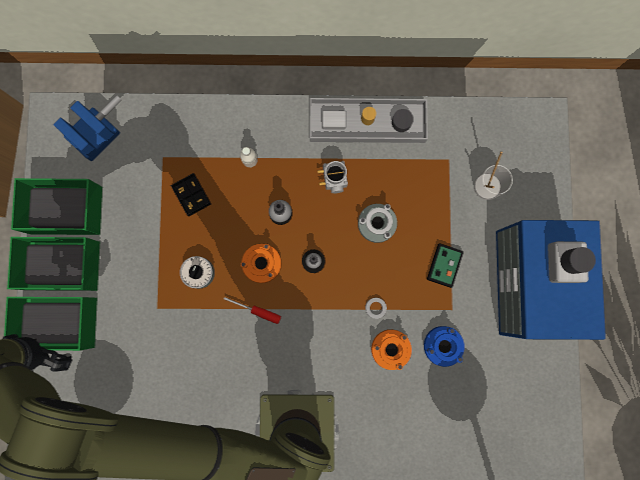

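View pics/scene0.png

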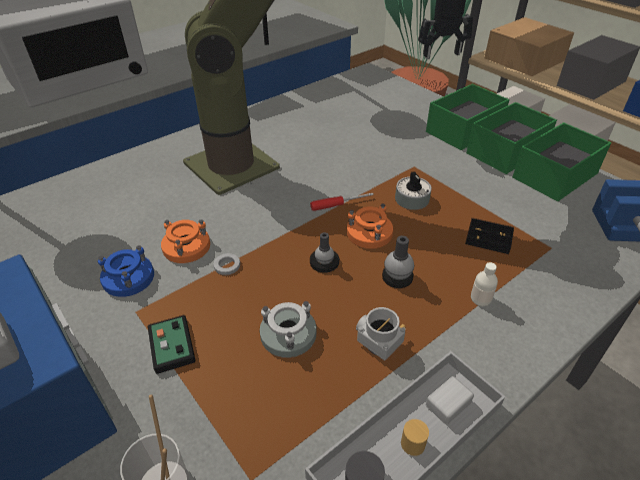

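The top view shows the gauge at about (197,271), the large accumulator at (280,211), the small one at (313,260) and the grey cradle at (378,222). Next I enlarge these in one montage per camera.

```bash
python3 - <<'E'
from h import *
def crop(im,c,w=26):
    return cv2.resize(im[c[1]-w:c[1]+w,c[0]-w:c[0]+w],(390,300) if 0 else (390,390),interpolation=cv2.INTER_CUBIC)
t=cv2.imread('pics/top0.png');s=cv2.imread('pics/scene0.png')
def grid(c,im,w):
    a=crop(im,c,w)[...]; 
    for k in range(-w,w,5):
        x=int((k+w)*390/(2*w)); cv2.line(a,(x,0),(x,6),(0,255,255),1); cv2.line(a,(0,x),(6,x),(0,255,255),1)
        if k%10==(-w)%10: cv2.putText(a,str(c[0]+k),(x,18),0,.35,(0,255,255)); cv2.putText(a,str(c[1]+k),(8,x+4),0,.35,(0,255,255))
    return cv2.resize(a,(300,300)) if 0 else a
A=np.hstack([grid((197,271),t,26),grid((280,211),t,26)]);
B=np.hstack([grid((378,222),t,26),grid((413,190),s,26)]);
cv2.imwrite('pics/m.png',cv2.resize(np.vstack([A,B]),(600,600)))
B=np.hstack([grid((400,260),s,40),grid((288,325),s,40)]);cv2.imwrite('pics/m2.png',B)
E
```

```text
(no output)
```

View pics/m.png

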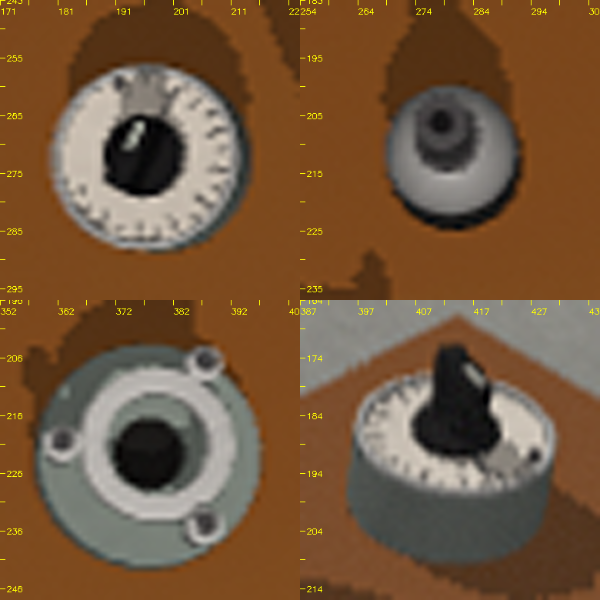

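View pics/m2.png

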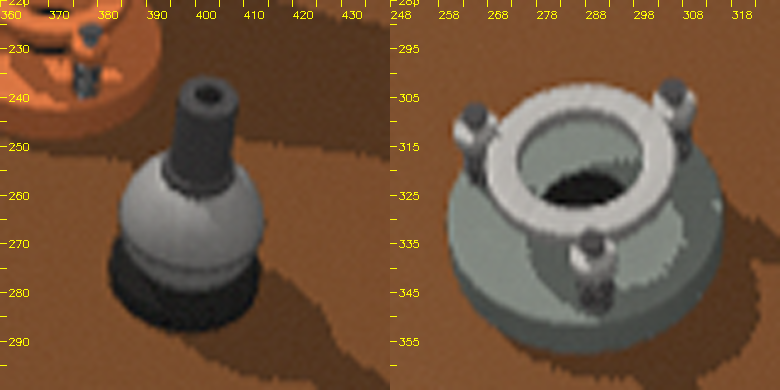

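The montages show the stop pin at about top (191.8,259.2) / scene (427.7,190.9), the knob with its white line at top (194,268) / scene (417,177), the neck's top at top (276,204.5) / scene (400.5,239), and the ring centre at top (379,222) / scene (287,317).

```bash
python3 - <<'E'
from h import *
P=lambda l,*a:print(l,(pt(*a)*1000).round(1))
T=lambda x,y,u0,v0:(u0+x/5.77,v0+y/5.77)
P('dial c',"top",*T(146,156.5,171,245),.039)
P('pin',"top",*T(120,82,171,245),.042); P('pin s',"scene",427.7,190.9,.042)
P('dial c s',"scene",*T(456,432,387,164),.039)
P('line a',"top",*T(140,122,171,245),.078);P('line b',"top",*T(128,150,171,245),.078)
P('line s a',"scene",*T(466,362,387,164),.078);P('line s b',"scene",*T(480,388,387,164),.078)
P('neck top',"top",*T(441-300,122,254,185),.115);P('neck s',"scene",360+208*80/390,220+96*80/390,.115)
P('ball',"top",*T(453-300,150,254,185),.045)
P('ring',"top",*T(158.5,442.5-300,352,196),.054);P('ring s',"scene",248+(581-390)*80/390,285+160*80/390,.054)
P('base',"top",*T(148.5,457-300,352,196),.022)
# posts in top view at z=.061
for x,y in((205,360),(62,440),(205,524)):P('post',"top",*T(x,y-300,352,196),.061)
for n in('top','scene'):
  print(n)
E
```

```text
dial c [440.  283.3  39. ]
pin [475.7 296.1  42. ]
pin s [479.5 298.7  42. ]
dial c s [655.9 232.6  39. ]
line a [453.8 278.1  78. ]
line b [440.6 283.4  78. ]
line s a [655.3 227.8  78. ]
line s b [668.4 219.8  78. ]
neck top [613.7  51.9 115. ]
neck s [619.   52.6 115. ]
ball [612.8  50.4  45. ]
ring [ 585.4 -227.1   54. ]
ring s [ 591.2 -225.6   54. ]
base [ 583.2 -226.1   22. ]
post [ 624.8 -249.1   61. ]
post [ 585.3 -179.6   61. ]
post [ 544.8 -248.3   61. ]
top
scene
```

```bash
python3 - <<'E'
from h import *
P=lambda l,*a:print(l,(pt(*a)*1000).round(1))
T=lambda x,y:(387+x/5.77,164+y/5.77)
P('dial c s',"scene",*T(455-300,433-300),.039)
P('line s a',"scene",*T(466-300,362-300),.078);P('line s b',"scene",*T(480-300,388-300),.078)
t=cv2.imread('pics/top0.png');s=cv2.imread('pics/scene0.png')
a=cv2.resize(t[252:290,178:216],(400,400),interpolation=cv2.INTER_CUBIC);b=cv2.resize(s[168:206,393:431],(400,400),interpolation=cv2.INTER_CUBIC)
m=np.hstack([a,b]);m=(255*(m/255.)**.45).astype('uint8');cv2.imwrite('pics/k.png',m)
E
```

```text
dial c s [443.2 286.9  39. ]
line s a [443.8 286.6  78. ]
line s b [461.  276.9  78. ]
```

View pics/k.png

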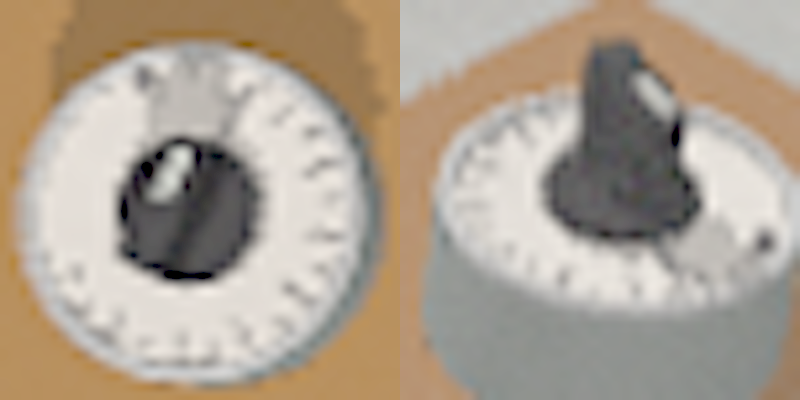

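Gauge centre is about (442,285), with the bar at about -27° and the zero pin at about +19°, so the knob must turn about +46°. The tool's closing axis is at 67° now and needs 63°. I'm moving over the knob.

Emit:
move_arm(
  motion=[
    [40,-58,0,0,0,-1,0],
    [80,-116,-10,0,0,-2,0],
    [120,-174,-20,0,0,-3,0],
    [140,-203,-30,0,0,-4,0],
    [160,-232,-40,0,0,-4,0],
  ],
  squeeze=40,
)

```text
time: 0.52
eef_pos: [0.3607, 0.4044, 0.2065]
ee_rot: [0.73, 3.055, 0.0]
ft_force: [1.1, -0.9, 0.2]
opening: 0.0852
finger_force: 0.0
```

Emit:
move_arm(
  motion=[
    [20,-29,-20,0,0,0,0],
    [39,-58,-40,0,0,0,0],
    [39,-58,-55,0,0,0,0],
    [39,-58,-60,0,0,0,0],
    [39,-58,-60,0,0,0,0],
  ],
)

```text
time: 0.93
eef_pos: [0.398, 0.3478, 0.1455]
ee_rot: [-0.729, -3.054, 0.003]
ft_force: [-1.5, 0.7, 0.6]
opening: 0.0852
finger_force: 0.0
```

Emit:
move_arm(
  motion=[
    [22,-31,0,0,0,0,0],
    [44,-63,-10,0,0,0,0],
    [44,-63,-20,0,0,0,0],
    [44,-63,-20,0,0,0,0],
    [44,-63,-20,0,0,0,0],
  ],
)

```text
time: 1.35
eef_pos: [0.4422, 0.287, 0.1272]
ee_rot: [-0.726, -3.056, -0.003]
ft_force: [0.2, 0.3, 1.0]
opening: 0.0855
finger_force: 0.0
```

```bash
python3 - <<'E'
from h import *
print(robot.state()['eef_pos'])
t=snap('top','top1.png')['pixels'][:,:,::-1];s=snap('scene','scene1.png')['pixels'][:,:,::-1]
a=cv2.resize(t[240:300,165:225],(400,400),interpolation=cv2.INTER_CUBIC);b=cv2.resize(s[150:210,383:443],(400,400),interpolation=cv2.INTER_CUBIC)
m=np.hstack([a,b]);m=(255*(m/255.)**.6).astype('uint8');cv2.imwrite('pics/k1.png',m)
E
```

```text
[0.44222304 0.28696754 0.12715333]
```

View pics/k1.png

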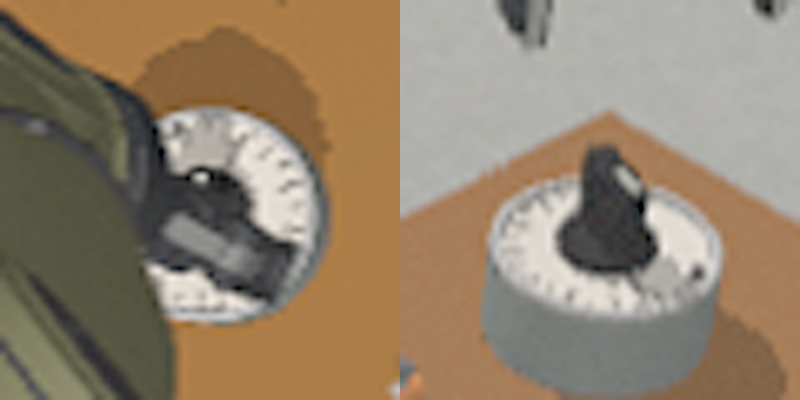

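The crop shows the fingers straddling the knob, with the bar between them. Now I descend and close.

Emit:
move_arm(
  motion=[
    [0,-2,-25,0,0,0,0],
    [0,-2,-50,0,0,0,0],
    [0,-2,-70,0,0,0,0],
    [0,-2,-76,0,0,0,0],
    [0,-2,-76,0,0,0,0],
  ],
)

```text
time: 1.87
eef_pos: [0.4415, 0.2842, 0.05]
ee_rot: [-0.725, -3.055, 0.001]
ft_force: [0.8, -0.1, -0.1]
opening: 0.0853
finger_force: 0.0
```

Emit:
move_arm(
  motion=[
    [0,0,0,0,0,0,1],
    [0,0,0,0,0,0,1],
    [0,0,0,0,0,0,1],
    [0,0,0,0,0,0,1],
    [0,0,0,0,0,0,1],
  ],
)

```text
time: 2.28
eef_pos: [0.4433, 0.2833, 0.0515]
ee_rot: [0.729, 3.055, 0.002]
ft_force: [0.3, 1.4, -0.4]
opening: 0.0256
finger_force: 0.0
```

Emit:
move_arm(
  motion=[
    [0,0,0,0,0,0,1],
    [0,0,0,0,0,0,1],
    [0,0,0,0,0,0,1],
    [0,0,0,0,0,0,1],
    [0,0,0,0,0,0,1],
  ],
)

```text
time: 2.7
eef_pos: [0.4431, 0.2833, 0.0513]
ee_rot: [0.729, 3.055, 0.001]
ft_force: [-0.5, -0.2, 6.0]
opening: 0.0123
finger_force: 44.0
```

Emit:
move_arm(
  motion=[
    [0,0,1,0,0,5,1],
    [0,0,1,0,0,10,1],
    [0,0,1,0,0,15,1],
    [0,0,1,0,0,20,1],
    [0,0,1,0,0,25,1],
  ],
)

```text
time: 3.12
eef_pos: [0.4433, 0.2839, 0.0514]
ee_rot: [0.044, 3.141, 0.003]
ft_force: [1.3, 2.2, -4.5]
opening: 0.0124
finger_force: 42.5
```

Emit:
move_arm(
  motion=[
    [0,0,0,0,0,4,1],
    [0,0,0,0,0,8,1],
    [0,0,0,0,0,11,1],
    [0,0,0,0,0,14,1],
    [0,0,0,0,0,16,1],
  ],
)

```text
time: 3.53
eef_pos: [0.4432, 0.2843, 0.0514]
ee_rot: [-0.391, 3.117, 0.004]
ft_force: [1.6, 1.4, -6.4]
opening: 0.0123
finger_force: 42.4
```

```bash
python3 -c "
from h import *
s=robot.state();print(s['ee_rot'],s['wrist_torque'],s['ft_force'],s['eef_pos'],s['joint_positions'])"
```

```text
[-0.39094151  3.11651478  0.0036906 ] [ 0.65127908 -0.34109302 -0.03509991] [ 1.55385469  1.38703997 -6.35521652] [0.4431933  0.28430156 0.05140302] [-0.494471    0.86539744 -0.27051127  1.98762269  0.60126441  0.36480645
  0.5784676 ]
```

Emit:
move_arm(
  motion=[
    [0,0,0,0,0,1,1],
    [0,0,0,0,0,2,1],
    [0,0,0,0,0,3,1],
    [0,0,0,0,0,4,1],
  ],
)

```text
time: 3.87
eef_pos: [0.4432, 0.2843, 0.0515]
ee_rot: [-0.491, 3.103, 0.004]
ft_force: [2.1, 5.1, -9.2]
opening: 0.012
finger_force: 49.7
```

```bash
python3 -c "
from h import *
s=robot.state();r=s['ee_rot'];print(2*np.degrees(np.arctan2(r[1],r[0]))-180,s['wrist_torque'],s['ft_force'],s['eef_pos'])"
```

```text
17.9734225846087 [ 1.14555584 -0.35144582 -1.31868273] [ 2.07992316  5.07024038 -9.23951896] [0.44319882 0.28431599 0.05148802]
```

Emit:
move_arm(
  motion=[
    [0,0,0,0,0,1,1],
    [0,0,0,0,0,2,1],
    [0,0,0,0,0,3,1],
    [0,0,0,0,0,3,1],
  ],
)

```text
time: 4.2
eef_pos: [0.4435, 0.2844, 0.0516]
ee_rot: [-0.567, 3.089, 0.005]
ft_force: [1.4, 5.8, -9.1]
opening: 0.0123
finger_force: 75.9
```

```bash
python3 -c "
from h import *
s=robot.state();r=s['ee_rot'];print(2*np.degrees(np.arctan2(r[1],r[0]))-180,s['wrist_torque'],s['ft_force'],s['eef_pos'])"
```

```text
20.797836124121716 [ 1.20043185 -0.39126424 -1.70426796] [ 1.41718803  5.82445274 -9.0866746 ] [0.44352291 0.28438689 0.05160391]
```

Torque rose to -1.7 N m at about 19–20°, so the knob is on its stop. Now I open, rise and check.

Emit:
move_arm(
  motion=[
    [0,0,0,0,0,-1,0.3],
    [0,0,0,0,0,-1,0.0],
    [0,0,0,0,0,-1,0],
    [0,0,0,0,0,-1,0],
    [0,0,20,0,0,-1,0],
  ],
)

```text
time: 4.62
eef_pos: [0.441, 0.2812, 0.0697]
ee_rot: [0.55, -3.088, 0.006]
ft_force: [0.2, -0.0, -0.3]
opening: 0.0721
finger_force: 0.0
```

Emit:
move_arm(
  motion=[
    [0,0,40,0,0,0,0],
    [0,0,80,0,0,0,0],
    [20,-25,110,0,0,0,0],
    [45,-60,130,0,0,0,0],
    [70,-90,140,0,0,0,0],
  ],
)

```text
time: 5.03
eef_pos: [0.5093, 0.1979, 0.213]
ee_rot: [-0.555, 3.089, 0.001]
ft_force: [1.3, 0.7, -0.4]
opening: 0.0854
finger_force: 0.0
```

```bash
python3 - <<'E'
from h import *
t=snap('top','top2.png')['pixels'][:,:,::-1];s=snap('scene','scene2.png')['pixels'][:,:,::-1]
a=cv2.resize(t[245:297,171:223],(400,400),interpolation=cv2.INTER_CUBIC);b=cv2.resize(s[160:212,387:439],(400,400),interpolation=cv2.INTER_CUBIC)
m=np.hstack([a,b]);m=(255*(m/255.)**.5).astype('uint8');cv2.imwrite('pics/k2.png',m)
E
```

```text
(no output)
```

View pics/k2.png

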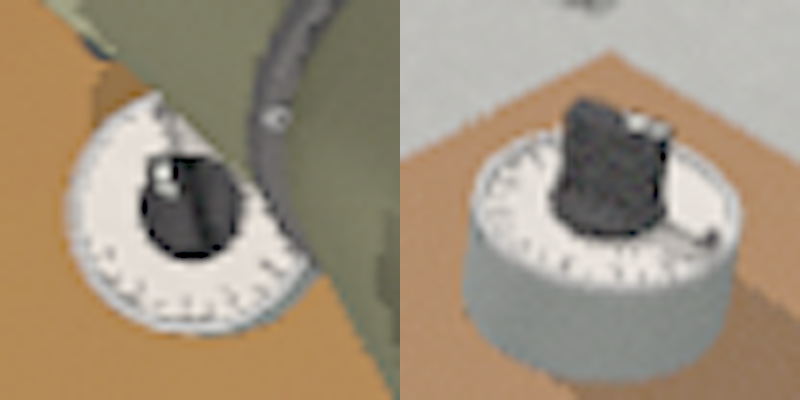

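The scene crop shows the pointer lying at the pin (about (700,240)), so the zero is set. Next is the accumulator neck at about (616,52).

Emit:
move_arm(
  motion=[
    [25,-33,0,0,0,0,0],
    [50,-67,-10,0,0,0,0],
    [75,-100,-30,0,0,0,0],
    [95,-128,-50,0,0,0,0],
    [107,-146,-63,0,0,0,0],
  ],
)

```text
time: 5.55
eef_pos: [0.6168, 0.0467, 0.1451]
ee_rot: [0.544, -3.092, 0.005]
ft_force: [0.4, -0.3, -0.3]
opening: 0.0856
finger_force: 0.0
```

Emit:
move_arm(
  motion=[
    [0,0,0,0,0,0,0],
    [0,0,0,0,0,0,0],
  ],
)

```text
time: 5.72
eef_pos: [0.6151, 0.0492, 0.1453]
ee_rot: [0.543, -3.091, 0.002]
ft_force: [-0.4, 0.7, -0.4]
opening: 0.0854
finger_force: 0.0
```

```bash
python3 - <<'E'
from h import *
print(robot.state()['eef_pos'])
t=snap('top','top3.png')['pixels'][:,:,::-1];s=snap('scene','scene3.png')['pixels'][:,:,::-1]
a=cv2.resize(t[170:250,240:320],(400,400),interpolation=cv2.INTER_CUBIC);b=cv2.resize(s[210:290,360:440],(400,400),interpolation=cv2.INTER_CUBIC)
m=np.hstack([a,b]);m=(255*(m/255.)**.6).astype('uint8');cv2.imwrite('pics/k3.png',m)
p=robot.state()['eef_pos'];print(proj('scene',p),proj('scene',p+[0,0,.013]),proj('top',p))
E
```

```text
[0.61514985 0.04918993 0.14528972]
(np.float64(403.235507927113), np.float64(226.79345444881992)) (np.float64(403.9132396304463), np.float64(221.89780314751795)) (np.float64(277.1005137208008), np.float64(203.30086905705122))
```

View pics/k3.png

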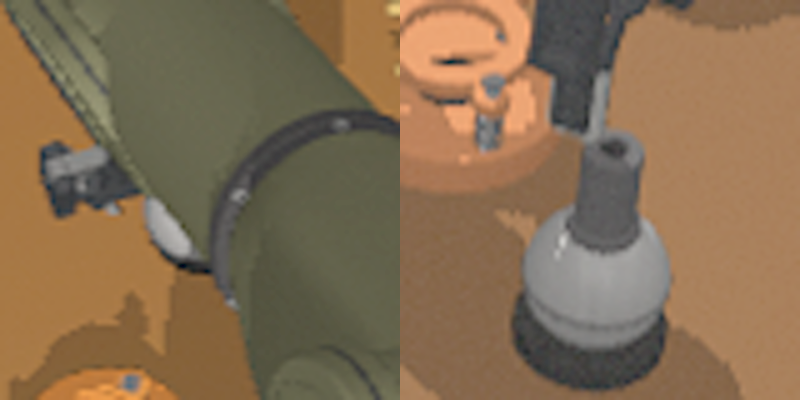

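The crop shows one finger behind and left of the neck, and the neck's top at scene (403,240), consistent with the earlier estimate. I descend with a small correction.

Emit:
move_arm(
  motion=[
    [1,2,-10,0,0,0,0],
    [1,2,-25,0,0,0,0],
    [1,2,-40,0,0,0,0],
    [1,2,-55,0,0,0,0],
    [1,2,-63,0,0,0,0],
  ],
)

```text
time: 6.23
eef_pos: [0.6156, 0.0555, 0.0826]
ee_rot: [0.554, -3.09, -0.001]
ft_force: [0.1, -0.4, -0.3]
opening: 0.0854
finger_force: 0.0
```

Emit:
move_arm(
  motion=[
    [0,0,0,0,0,0,0.6],
    [0,0,0,0,0,0,0.7],
    [0,0,0,0,0,0,0.8],
    [0,0,0,0,0,0,0.9],
    [0,0,0,0,0,0,1],
  ],
  squeeze=60,
)

```text
time: 6.65
eef_pos: [0.6176, 0.054, 0.0849]
ee_rot: [-0.549, 3.092, 0.0]
ft_force: [0.6, -0.2, 4.1]
opening: 0.0259
finger_force: 7.6
```

Emit:
move_arm(
  motion=[
    [0,0,0,0,0,0,1],
    [0,0,0,0,0,0,1],
    [0,0,0,0,0,0,1],
    [0,0,0,0,0,0,1],
  ],
)

```text
time: 6.98
eef_pos: [0.6178, 0.0539, 0.0849]
ee_rot: [-0.549, 3.091, -0.0]
ft_force: [0.3, -0.5, 6.1]
opening: 0.0243
finger_force: 58.7
```

Emit:
move_arm(
  motion=[
    [0,0,10,0,0,0,1],
    [0,0,25,0,0,0,1],
    [0,0,50,0,0,0,1],
    [0,0,80,0,0,0,1],
    [0,0,110,0,0,0,1],
  ],
  squeeze=80,
)

```text
time: 7.4
eef_pos: [0.6155, 0.0534, 0.1942]
ee_rot: [0.55, -3.089, -0.0]
ft_force: [0.9, -0.2, -3.8]
opening: 0.0243
finger_force: 78.7
```

Emit:
move_arm(
  motion=[
    [-5,-20,5,0,0,0,1],
    [-10,-50,5,0,0,0,1],
    [-15,-80,5,0,0,0,1],
    [-20,-110,5,0,0,0,1],
    [-25,-140,5,0,0,0,1],
  ],
)

```text
time: 7.82
eef_pos: [0.5905, -0.0877, 0.1986]
ee_rot: [0.55, -3.091, -0.0]
ft_force: [0.3, 0.3, -3.5]
opening: 0.024
finger_force: 78.7
```

Emit:
move_arm(
  motion=[
    [-2,-30,0,0,0,0,1],
    [-4,-60,0,0,0,0,1],
    [-5,-90,0,0,0,0,1],
    [-5,-120,0,0,0,0,1],
    [-5,-136,0,0,0,0,1],
  ],
)

```text
time: 8.23
eef_pos: [0.5849, -0.228, 0.1981]
ee_rot: [0.541, -3.091, 0.004]
ft_force: [-0.1, -0.7, -4.4]
opening: 0.024
finger_force: 78.8
```

Emit:
move_arm(
  motion=[
    [0,0,0,0,0,0,1],
    [0,0,0,0,0,0,1],
    [0,0,0,0,0,0,1],
  ],
)

```text
time: 8.48
eef_pos: [0.5865, -0.2208, 0.1986]
ee_rot: [0.551, -3.092, -0.003]
ft_force: [0.4, 0.3, -4.1]
opening: 0.024
finger_force: 79.0
```

```bash
python3 - <<'E'
from h import *
print(robot.state()['eef_pos'],robot.state()['ft_force'],robot.state()['finger_force'])
t=snap('top','top4.png')['pixels'][:,:,::-1];s=snap('scene','scene4.png')['pixels'][:,:,::-1]
a=cv2.resize(t[182:262,338:418],(400,400),interpolation=cv2.INTER_CUBIC);b=cv2.resize(s[220:360,220:360],(400,400),interpolation=cv2.INTER_CUBIC)
m=np.hstack([a,b]);m=(255*(m/255.)**.6).astype('uint8');cv2.imwrite('pics/k4.png',m)
E
```

```text
[ 0.58648621 -0.22079438  0.19862046] [ 0.36544339  0.33382836 -4.06303905] 79.00199890136719
```

View pics/k4.png

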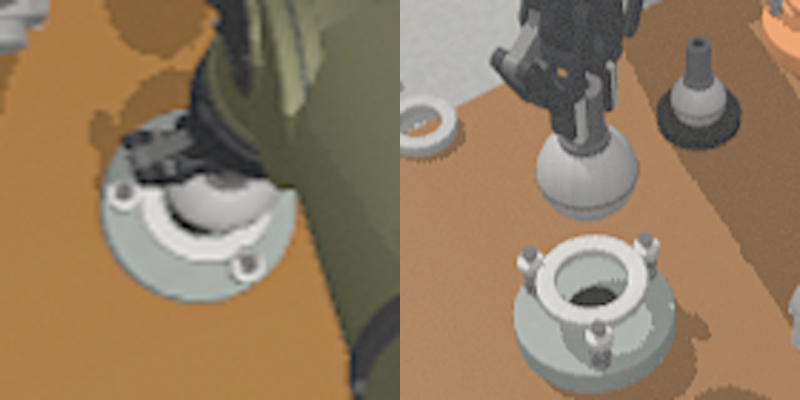

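The crop shows the ball centre at scene crop (587,172), above the ring centre at (591,280). Now I compute the offset.

```bash
python3 - <<'E'
from h import *
s=cv2.imread('pics/scene4.png')[...,::1]
b=pt('scene',220+187*.35,220+172*.35,.1547);r=pt('scene',220+192*.35,220+279.5*.35,.054)
print(b,r,r-b, pt('scene',287.2,317.8,.054))
# top: ball bottom-edge arcs
print(proj('top',b),proj('top',r))
E
```

```text
[ 0.58883537 -0.22121803  0.1547    ] [ 0.59119901 -0.22553896  0.054     ] [ 0.00236364 -0.00432093 -0.1007    ] [ 0.59115001 -0.22550312  0.054     ]
(np.float64(382.00188850838856), np.float64(213.3576384917142)) (np.float64(378.88893027841783), np.float64(218.65297701288563))
```

Emit:
move_arm(
  motion=[
    [2,-5,-15,0,0,0,1],
    [2,-5,-30,0,0,0,1],
    [2,-5,-45,0,0,0,1],
    [2,-5,-60,0,0,0,1],
    [2,-5,-70,0,0,0,1],
  ],
)

```text
time: 9.0
eef_pos: [0.588, -0.2266, 0.1264]
ee_rot: [0.551, -3.09, -0.002]
ft_force: [-0.1, -1.1, -5.0]
opening: 0.0241
finger_force: 79.2
```

Emit:
move_arm(
  motion=[
    [0,0,-2,0,0,0,1],
    [0,0,-5,0,0,0,1],
    [0,0,-8,0,0,0,1],
    [0,0,-11,0,0,0,1],
    [0,0,-14,0,0,0,1],
  ],
)

```text
time: 9.42
eef_pos: [0.5901, -0.2267, 0.1163]
ee_rot: [-0.55, 3.091, -0.001]
ft_force: [-1.0, 1.6, 4.6]
opening: 0.0241
finger_force: 79.4
```

Emit:
move_arm(
  motion=[
    [0,0,-2,0,0,0,1],
    [0,0,-4,0,0,0,1],
    [0,0,-6,0,0,0,1],
    [0,0,-8,0,0,0,1],
    [0,0,-8,0,0,0,1],
  ],
)

```text
time: 9.83
eef_pos: [0.5901, -0.2264, 0.1083]
ee_rot: [-0.55, 3.091, -0.0]
ft_force: [-2.3, 1.8, 7.8]
opening: 0.0244
finger_force: 80.0
```

Emit:
move_arm(
  motion=[
    [0,0,-1,0,0,0,1],
    [0,0,-2,0,0,0,1],
    [0,0,-3,0,0,0,1],
    [0,0,-4,0,0,0,1],
    [0,0,-4,0,0,0,1],
  ],
)

```text
time: 10.25
eef_pos: [0.5903, -0.2262, 0.1051]
ee_rot: [-0.55, 3.09, -0.0]
ft_force: [-2.4, 2.2, 11.2]
opening: 0.0239
finger_force: 81.1
```

Emit:
move_arm(
  motion=[
    [0,0,-1,0,0,0,1],
    [0,0,-2,0,0,0,1],
    [0,0,-3,0,0,0,1],
    [0,0,-4,0,0,0,1],
    [0,0,-4,0,0,0,1],
  ],
)

```text
time: 10.67
eef_pos: [0.5909, -0.2258, 0.1044]
ee_rot: [-0.549, 3.089, -0.002]
ft_force: [-8.4, 4.5, 32.1]
opening: 0.024
finger_force: 83.5
```

```bash
python3 - <<'E'
from h import *
print(robot.state()['eef_pos'],robot.state()['ft_force'],robot.state()['dq'].round(3))
t=snap('top','top5.png')['pixels'][:,:,::-1];s=snap('scene','scene5.png')['pixels'][:,:,::-1]
b=cv2.resize(s[250:360,235:345],(500,500),interpolation=cv2.INTER_CUBIC);a=cv2.resize(s[160:210,390:440],(300,300),interpolation=cv2.INTER_CUBIC)
m=np.zeros((500,800,3));m[:,:500]=b;m[:300,500:]=a;m=(255*(m/255.)**.6).astype('uint8');cv2.imwrite('pics/k5.png',m)
E
```

```text
[ 0.59094104 -0.2257927   0.1044162 ] [-8.37197218  4.54358093 32.06984639] [-0.    -0.002  0.002  0.002 -0.001 -0.003  0.   ]
```

View pics/k5.png

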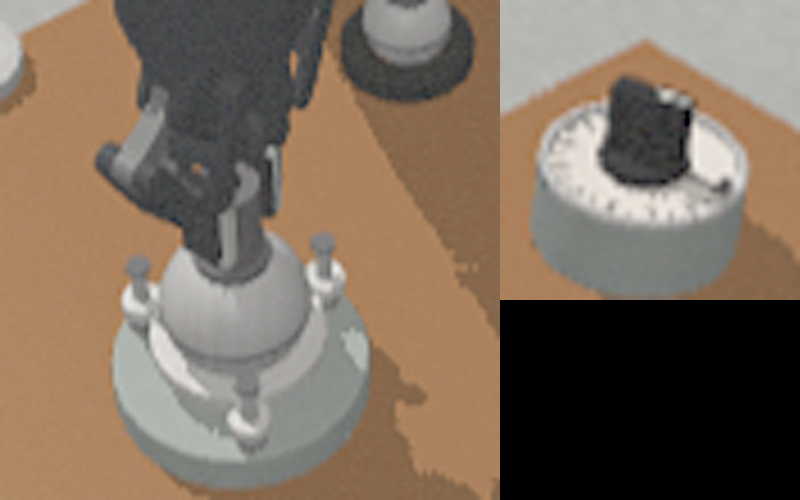

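The crop shows the ball seated and the ring down with the posts standing clear of it. The force jumped to 32 N at the stop, and the pointer is still at the pin. I hold, then hand in.

Emit:
move_arm(
  motion=[
    [0,0,0,0,0,0,1],
    [0,0,0,0,0,0,1],
    [0,0,0,0,0,0,1],
    [0,0,0,0,0,0,1],
    [0,0,0,0,0,0,1],
  ],
)

```text
time: 11.18
eef_pos: [0.5909, -0.2258, 0.1044]
ee_rot: [-0.549, 3.089, -0.002]
ft_force: [-7.7, 5.4, 32.1]
opening: 0.0239
finger_force: 83.5
```

Emit:
move_arm(
  motion=[
    [0,0,0,0,0,0,1],
    [0,0,0,0,0,0,1],
    [0,0,0,0,0,0,1],
    [0,0,0,0,0,0,1],
    [0,0,0,0,0,0,1],
  ],
)

```text
time: 11.6
eef_pos: [0.5909, -0.2258, 0.1044]
ee_rot: [-0.549, 3.089, -0.002]
ft_force: [-8.2, 4.5, 31.7]
opening: 0.0238
finger_force: 83.5
```

```bash
python3 -c "
from h import *
print(robot.state()['ft_force'],robot.state()['eef_pos']);print(robot.close_job())"
```

```text
[-8.19046574  4.4553549  31.66400987] [ 0.59087313 -0.22579291  0.10441159]
the job is handed in; nothing more can be done
None
```

I handed the job in at 11.6 s with the peak pointer at its zero stop and the large accumulator seated in the grey cradle, held pressed to the bottom stop at about 32 N; no verdict came back.

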